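Square up the slumped parts cases in their corner stand

ROBOT

A 7-joint arm with a two-finger parallel gripper is mounted at the origin on the work surface. World frame = base frame: x ahead of the robot, y to its left, z up, the work surface at z = 0. Lengths are in m, angles in rad, forces in N, time in s.
With the tool pointing down it reaches from about 0.4 to 0.9 m from the base axis. Payload 5.5 kg.
Tool frame: the origin (TCP) lies at the very end of the fingers, on their centre line; the grasp point (between the pads) lies 19 mm behind it (tcp_to_grasp is the distance from the TCP to the grasp point, in m); z points along the fingers, y is the line along which they close (so a half turn about z gives the same grasp; the last joint's range is limited). The gripper opens to 85 mm and grips with 20 to 120 N. Pads are 22 mm wide; open, the fingers measure 114 mm over their backs; the gripper's body (76 mm by 85 mm) begins 54 mm behind the grasp point. The pads swing forward as they close: fully open they stand 13 mm farther back than shut.
Start: joints at [1.488, 0.501, -0.427, 1.55, 0.221, 1.138, -0.21], TCP at [0.22, -0.612, 0.231] pointing down, gripper open.
Joint ranges: [-2.88, 2.88], [-0.31, 2.03], [-1.54, 1.56], [0.2, 2.42], [-1.41, 4.55], [0.19, 2.02], [-2.57, 2.57]. Speed limits (rad/s): [2.57, 2.57, 3.14, 3.14, 3.14, 3.14, 3.14].

INTERFACE

Orientations are given as a 3x3 rotation matrix whose columns are the frame's x, y, z axes.
In Python, from plant import read_state, read_camera, calibration, hand_in, tcp_to_grasp gives the robot as it stands.
- The arm moves only by the shell command python3 -m crank 'ROWS'. ROWS is JSON, a list of rows, each a list of 7 numbers: the turn, a rotation vector about the world's x, y, z in units of 5 degrees (1.0 is 5 degrees), then the shift along the world's x, y, z in m, then the finger opening in m, from 0 to 0.0854. In form: [[ax, ay, az, tx, ty, tz, grip], ...]. A call has 1 to 12 rows; each row shifts and turns the commanded pose from where the row before left it; what a row does not reach is not made up. A row lasts 1/12 s, in which the tool goes at most 41.7 mm and 7.16 degrees, less where a joint would pass 70% of its speed; a pose out of reach is approached as far as the arm can. A call is refused whole if a number of a shift passes 0.0417 or a number of a turn 1, either way. A call with a gripper value outside its range is refused whole. The fingers move at their own pace and stop on an object; the grip force is fixed at half the most. Time passes only in rows, so rows that do not move let the fingers close. It gives the time, the measured TCP pose, the force, the opening and the grip force at its end, in the units of the state.
- read_state(): the state, without advancing time (a new reading comes with each control period).
- read_camera(name): name is "side" or "top"; returns the picture (400x640x3 uint8, red, green, blue); there is no depth.
- calibration(name): a dict with "camera_matrix" (3x3 intrinsics, pixels), "distortion" ([k1, k2, p1, p2, k3] as OpenCV has them; the pictures are not rectified), "cam_to_world" (4x4, takes a point from camera to world coordinates). Camera axes: x right, y up, looking along -z (the intrinsics and any distortion apply to the point x, -y, -z); pixel columns grow to the right and rows downward; lengths in m; the calibration is good to about 2 mm. A picture is of the moment at which its call begins. calibration takes no time and is no camera call.
- hand_in(): hands the job in; it is judged then, once.
The state is a dict: "clock": time; "joints": joint angles; "joint_vel": joint speeds; "tau": joint torques, N m; "tcp_pos": TCP position; "eef_rot": TCP orientation; "contact_force": force on the tool from outside, world axes, zero at the start; "ft_torque": the same for the moment, N m; "opening": finger opening in m; "grasp_force": force on a finger pad.
Only numpy, scipy, OpenCV 4.12 (cv2) and the standard library are available. Lean on these libraries where they do the work, as an engineer would, in place of code of your own. Each camera call takes 0.05 s, during which the arm holds its last target. There are 200 camera calls.

TASK

The three orange parts cases in the white corner stand have slumped. Push their feet in so that all three stand upright, pressed together flat against the backstop, and slide them along it until their edges are flush against the side wall; then let go.

Things in the scene. Friction and masses are not known exactly. Their poses are not given: they have to be found in the camera images.
- stand: White corner stand, fixed. Origin: inside corner, at desk level. x points into the backstop (robot's left, within 0.3 rad), y into the side wall (towards the robot), z up. Base 4 mm thick, x -140 to 4, y -120 to 4 mm. Backstop: inner face x = 0, 54 mm high, as long as the base. Side wall: inner face y = 0, 35 mm high, x -130 to 0. Walls 4 mm. The like grey stand with blue cases is a bystander.
- case_back: Orange flat parts case, 14 (own x) x 60 (own y) x 50 mm tall (own z), 60 g, smooth, slides easily. Origin: centre of its underside. The one nearest the backstop: foot out on the base, it leans 20 degrees towards the backstop (+x of the stand), top edge on it, 15 to 35 mm short of the side wall.
- case_middle: Orange flat parts case, 14 (own x) x 60 (own y) x 50 mm tall (own z), 60 g, smooth, slides easily. Origin: centre of its underside. The middle one, leaning alike on the back case, also 15 to 35 mm short of the side wall. Pressed home, the three form a block 42 mm out from the backstop and 60 mm from the side wall, top 54 mm above the desk.
- case_front: Orange flat parts case, 14 (own x) x 60 (own y) x 50 mm tall (own z), 60 g, smooth, slides easily. Origin: centre of its underside. The outermost, leaning alike on the middle case, also 15 to 35 mm short of the side wall; its outer face (-x) is free to push, its foot about 60 mm from the backstop. Push low, below half its height: higher, the row may jam.
Mind the look-alikes: they are no part of the job. What is shaped like the case_back but purple or turquoise is not meant. Leave any turquoise look-alike of the case_middle alone.

How it is judged:
At the end, for the whole second after the job is handed in: All three orange cases stand on the white stand's base, upright and square to the backstop within 10 degrees, the row pressed to the backstop with no more than 12 mm of slack in all, each case within 12 mm of the side wall, at rest (angle between each of case_back, case_middle, case_front's own z axis and vertical below 0.175 rad and angle between the x axis of each of case_back, case_middle, case_front and the x axis of stand, either way round below 0.175 rad and x of case_back in the frame of stand between -0.047 and 0 m and y of case_back in the frame of stand between -0.042 and 0 m and z of each of case_back, case_middle, case_front in the frame of stand below 0.015 m and linear speed of each of case_back, case_middle, case_front below 0.02 m/s and x of case_middle in the frame of stand between -0.047 and 0 m and y of case_middle in the frame of stand between -0.042 and 0 m and x of case_front in the frame of stand between -0.047 and 0 m and y of case_front in the frame of stand between -0.042 and 0 m); the robot touches nothing.
It also fails if it takes over 45 s, if anything falls off the work surface, if the arm or the gripper's body presses on something with over 40 N, if the wrist force passes 120 N, or if a joint passes its speed limit or range.

## Working session

There is one attempt and no reset: what is moved stays moved. The work goes in short steps, Python scripts to look and compute and a shell command to move; the robot and the scene stay as the last step left them, time stands still between calls to the robot, and variables do not carry over. Pictures are saved under pics/ and viewed, at most 10 in all, crops included, and the job is handed in when it is done.

```bash
mkdir -p pics; ls
python3 - <<'E'
from plant import *
import cv2,numpy as np
for n in("side","top"):
    im=read_camera(n); cv2.imwrite(f"pics/{n}0.png",im[:,:,::-1]); c=calibration(n); print(n,np.round(c["camera_matrix"],1).tolist(),c["distortion"],np.round(c["cam_to_world"],3).tolist())
s=read_state(); print(s["clock"],s["tcp_pos"],np.round(s["eef_rot"],3).tolist(),s["opening"])
E
```

```text
pics
side [[497.3, 0.0, 314.3], [0.0, 497.3, 193.9], [0.0, 0.0, 1.0]] [0.01092286 0.         0.         0.         0.        ] [[-0.968, 0.184, -0.171, 0.427], [-0.251, -0.72, 0.647, 0.659], [-0.004, 0.669, 0.743, 0.67], [0.0, 0.0, 0.0, 1.0]]
top [[493.7, 0.0, 316.2], [0.0, 493.7, 206.0], [0.0, 0.0, 1.0]] [-0.11762039  0.          0.          0.          0.        ] [[-0.011, 0.999, -0.038, 0.554], [-1.0, -0.011, -0.019, 0.096], [-0.02, 0.038, 0.999, 0.888], [0.0, 0.0, 0.0, 1.0]]
0.1 [ 0.22007307 -0.61095323  0.23036576] [[0.941, 0.339, -0.001], [0.339, -0.941, 0.002], [0.0, -0.002, -1.0]] 0.08523355198213327
```

View pics/top0.png

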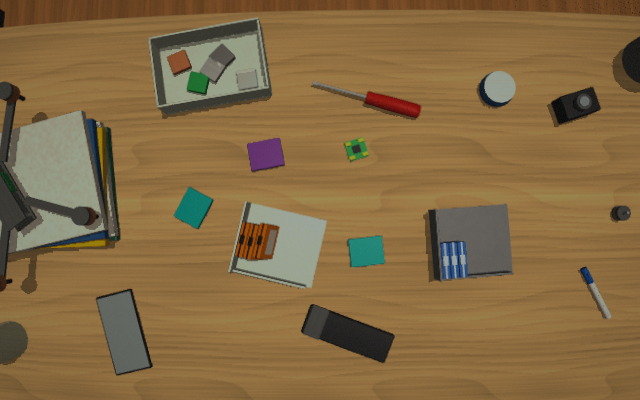

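View pics/side0.png

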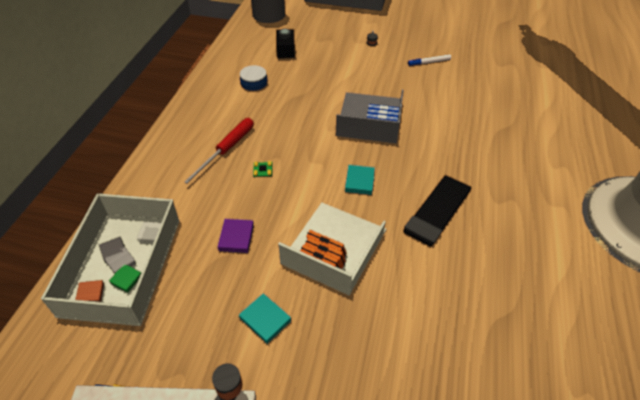

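Top picture: the white stand is centred at about (278,245), with its backstop on the left edge (240,240) and its side wall at the bottom. The three orange cases are at (258,241). Look-alikes: turquoise at (194,207) and (366,251), purple at (266,154), and the grey stand with blue cases at (470,243). Only the orange row in the white stand fits the description. I'll confirm it in an enlarged crop.

```bash
cat > h.py <<'E'
import cv2,numpy as np
from plant import *
def ray(n,uv):
    c=calibration(n);T=np.array(c["cam_to_world"])
    p=cv2.undistortPoints(np.array([[uv]],float),np.array(c["camera_matrix"]),np.array(c["distortion"]))[0,0]
    return T[:3,3],T[:3,:3]@np.array([p[0],-p[1],-1])
def onz(n,uv,z):
    o,d=ray(n,uv);return o+d*(z-o[2])/d[2]
def proj(n,P):
    c=calibration(n);T=np.array(c["cam_to_world"]);q=(np.array(P,float)-T[:3,3])@T[:3,:3]*[1,-1,-1]
    return cv2.projectPoints(q,np.zeros(3),np.zeros(3),np.array(c["camera_matrix"]),np.array(c["distortion"]))[0][:,0]
def crop(n,x,y,w,h,k,name):
    im=read_camera(n)[y:y+h,x:x+w,::-1];cv2.imwrite("pics/"+name,cv2.resize(im,None,fx=k,fy=k,interpolation=cv2.INTER_CUBIC))
E
python3 - <<'E'
from h import *
crop("top",222,195,114,100,6,"c1.png")
E
```

```text
(no output)
```

View pics/c1.png

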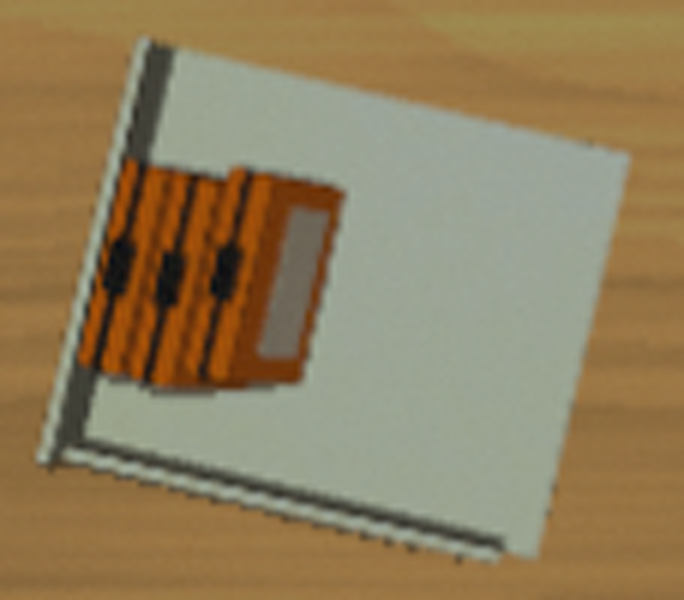

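Run:
```python
from h import *
f=lambda u,v,z:onz("top",(222+(u+.5)/6-.5,195+(v+.5)/6-.5),z)
A=f(630,155,.004);B=f(538,558,.004);C=f(143,38,.054);D=f(40,460,.054)
y1=(B-A)/np.linalg.norm(B-A);y2=(D-C)/np.linalg.norm(D-C);print(A,B,C,D,np.linalg.norm(B-A),np.linalg.norm(D-C))
y=y1+y2;y[2]=0;y/=np.linalg.norm(y);x=np.array([y[1],-y[0],0])
print("x",x,"y",y,"yaw",np.degrees(np.arctan2(y[1],y[0])),np.degrees(np.arctan2(y1[1],y1[0])),np.degrees(np.arctan2(y2[1],y2[0])))
os=[P-x*a-y*b for P,a,b in((A,-.14,-.12),(B,-.14,.004),(C,.004,-.12),(D,.004,.004))]
print(np.round(os,4)); O=np.mean(os,0);O[2]=0;print(O)
for u,v,z in((343,190,.004),(303,380,.004),(272,175,.054),(232,382,.054),(125,160,.054),(85,365,.054)):
    P=f(u,v,z)-O;print(np.round([P@x*1e3,P@y*1e3],1))
```

```text
[0.56220802 0.09438071 0.004     ] [0.44246106 0.12308459 0.004     ] [0.59633901 0.23199189 0.054     ] [0.47715541 0.26225383 0.054     ] 0.12313914540636774 0.12296549621506841
x [0.23960646 0.9708701  0.        ] y [-0.9708701   0.23960646  0.        ] yaw 166.13668560740857 166.52028151670865 165.75308969810848
[[0.4792 0.2591 0.004 ]
 [0.4799 0.258  0.004 ]
 [0.4789 0.2569 0.054 ]
 [0.4801 0.2574 0.054 ]]
[0.47952365 0.25784409 0.        ]
[-57.8 -89.6]
[-59.2 -31.6]
[-41.9 -90.3]
[-44.4 -30.9]
[ -0.2 -84.8]
[ -2.6 -25.8]
```

Crop shows the three orange cases, with row tops from (85,365) to (272,175) and the front foot edge from (343,190) to (303,380). The stand frame fits within 1 mm: corner at (0.4795, 0.2578), x axis at 76.1°. This is the right row, so I'm moving.

```bash
python3 -m crank '[[0,0,0.94,0.02,0.025,0,0.02],[0,0,0.94,0.02,0.03,0,0.02],[0,0,0.94,0.02,0.03,0,0.02],[0,0,0.94,0.02,0.03,0,0.02],[0,0,0.94,0.02,0.03,0,0.02],[0,0,0.94,0.02,0.03,0,0.02],[0,0,0.94,0.02,0.03,0,0.02],[0,0,0.94,0.02,0.03,0,0.02],[0,0,0.94,0.02,0.03,0,0.02],[0,0,0.94,0.02,0.03,0,0.02],[0,0,0.94,0.02,0.03,0,0.02],[0,0,0.94,0.02,0.03,0,0.02]]'; python3 -m crank '[[0,0,0,0.005,0.035,0,0.02],[0,0,0,0.005,0.035,0,0.02],[0,0,0,0.005,0.035,0,0.02],[0,0,0,0.005,0.035,0,0.02],[0,0,0,0.005,0.035,0,0.02],[0,0,0,0.005,0.035,0,0.02],[0,0,0,0.005,0.035,0,0.02],[0,0,0,0.005,0.035,0,0.02],[0,0,0,0.005,0.035,0,0.02],[0,0,0,0.005,0.035,0,0.02]]'
cat > st.py <<'E'
from h import *
O=np.array([.4795,.2578,0]);x=np.array([.2396,.9709,0]);y=np.array([-.9709,.2396,0])
s=read_state();p=s["tcp_pos"];R=s["eef_rot"]
print("t",s["clock"],"pos",np.round(p,4),"stand mm",np.round([(p-O)@x*1e3,(p-O)@y*1e3],1))
print("tool y in stand",np.round([R[:,1]@x,R[:,1]@y],3),"tool z",np.round([R[:,2]@x,R[:,2]@y,R[2,2]],3),"j",np.round(s["joints"],2),"F",np.round(s["contact_force"],1),"op",s["opening"])
E
python3 st.py
```

```text
clock: 1.15
tcp_pos: [0.4608, -0.255, 0.2313]
eef_rot: [[0.235, 0.972, -0.0], [0.972, -0.235, -0.0], [-0.0, -0.0, -1.0]]
contact_force: [1.4, -0.1, 0.1]
opening: 0.0201
grasp_force: 0.0
clock: 1.98
tcp_pos: [0.5102, 0.0949, 0.2312]
eef_rot: [[0.239, 0.971, -0.0], [0.971, -0.239, -0.0], [-0.0, 0.0, -1.0]]
contact_force: [0.3, -0.1, -0.5]
opening: 0.0201
grasp_force: 0.0
t 1.9833 pos [0.5102 0.0949 0.2312] stand mm [-150.8  -68.8]
tool y in stand [ 0.001 -1.   ] tool z [-0. -0. -1.] j [ 0.52  0.36 -0.92  1.87  0.33  1.07 -0.77] F [ 0.3 -0.1 -0.5] op 0.020123890690551993
```

```bash
python3 -m crank '[[0.84,-0.2,0,0.001,0.028,0,0.02],[0.84,-0.2,0,0.0017,0.029,0,0.02],[0,0,0,0,0,-0.04,0.02],[0,0,0,0,0,-0.04,0.02],[0,0,0,0,0,-0.04,0.02],[0,0,0,0,0,-0.04,0.02],[0,0,0,0,0,-0.03,0.02],[0,0,0,0,0,-0.017,0.02],[0,0,0,0,0,0,0.02]]';python3 st.py
python3 - <<'E'
from h import *
crop("top",222,175,114,100,6,"c2.png")
E
```

```text
clock: 2.73
tcp_pos: [0.5095, 0.1496, 0.0203]
eef_rot: [[0.236, 0.971, 0.027], [0.96, -0.238, 0.145], [0.147, -0.008, -0.989]]
contact_force: [-0.2, -0.0, -0.1]
opening: 0.0201
grasp_force: 0.0
t 2.7333 pos [0.5095 0.1496 0.0203] stand mm [-97.8 -55.1]
tool y in stand [ 0.002 -1.   ] tool z [ 0.147  0.008 -0.989] j [ 0.32  0.67 -0.7   2.03  0.53  0.57 -0.95] F [-0.2 -0.  -0.1] op 0.02012813674093965
```

View pics/c2.png

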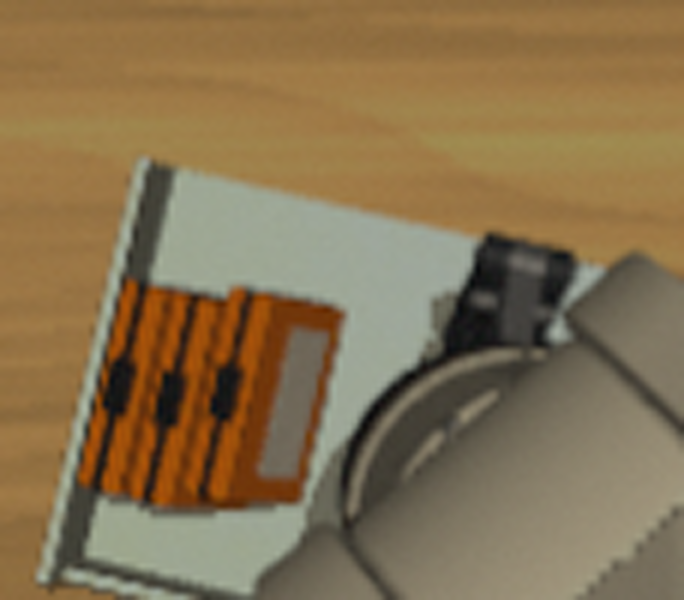

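The picture shows the gripper behind the row on the open side, and the cases are untouched at (85–343, 280–505). Next I go low and push the feet in.

```bash
python3 -m crank '[[0,0,0,0.004,-0.001,-0.004,0.02],[0,0,0,0,0,-0.004,0.02],[0,0,0,0.0012,0.0049,0,0.02],[0,0,0,0.0012,0.0049,0,0.02],[0,0,0,0.0012,0.0049,0,0.02],[0,0,0,0.0012,0.0049,0,0.02],[0,0,0,0.0012,0.0049,0,0.02]]';python3 st.py; python3 -m crank '[[0,0,0,0.0005,0.0019,0,0.02],[0,0,0,0.0005,0.0019,0,0.02],[0,0,0,0.0005,0.0019,0,0.02],[0,0,0,0.0005,0.0019,0,0.02],[0,0,0,0.0005,0.0019,0,0.02]]';python3 st.py
```

```text
clock: 3.37
tcp_pos: [0.5234, 0.1749, 0.0168]
eef_rot: [[0.235, 0.971, 0.036], [0.96, -0.238, 0.146], [0.151, -0.0, -0.989]]
contact_force: [0.6, 0.2, -0.6]
opening: 0.0198
grasp_force: 0.0
t 3.3667 pos [0.5234 0.1749 0.0168] stand mm [-70.  -62.5]
tool y in stand [ 0.002 -1.   ] tool z [ 0.151  0.001 -0.989] j [ 0.26  0.69 -0.68  1.99  0.54  0.57 -0.99] F [ 0.6  0.2 -0.6] op 0.019793826562853917
clock: 3.78
tcp_pos: [0.5253, 0.183, 0.016]
eef_rot: [[0.236, 0.971, 0.034], [0.96, -0.239, 0.145], [0.149, -0.001, -0.989]]
contact_force: [0.1, -0.6, -0.4]
opening: 0.0199
grasp_force: 0.4
t 3.7833 pos [0.5253 0.183  0.016 ] stand mm [-61.6 -62.4]
tool y in stand [ 0.001 -1.   ] tool z [ 0.149  0.002 -0.989] j [ 0.24  0.7  -0.68  1.98  0.54  0.57 -1.  ] F [ 0.1 -0.6 -0.4] op 0.019867950248794227
```

```bash
for i in 1 2; do python3 -m crank '[[0,0,0,0.0004,0.0014,0,0.02],[0,0,0,0.0004,0.0014,0,0.02],[0,0,0,0.0004,0.0014,0,0.02]]' >/dev/null;python3 st.py|grep -v zzz; done
python3 - <<'E'
from h import *
crop("top",222,195,114,100,6,"c3.png")
E
```

```text
t 4.0333 pos [0.5267 0.1877 0.0162] stand mm [-56.8 -62.6]
tool y in stand [ 0.001 -1.   ] tool z [ 0.15   0.001 -0.989] j [ 0.23  0.7  -0.68  1.97  0.54  0.58 -1.01] F [-1.4  0.6 -0.2] op 0.019899933132508953
t 4.2833 pos [0.528  0.1921 0.0163] stand mm [-52.2 -62.8]
tool y in stand [ 0.001 -1.   ] tool z [ 0.15   0.001 -0.989] j [ 0.22  0.7  -0.68  1.97  0.55  0.58 -1.01] F [-0.3 -0.4  0.2] op 0.019873794068924953
```

View pics/c3.png

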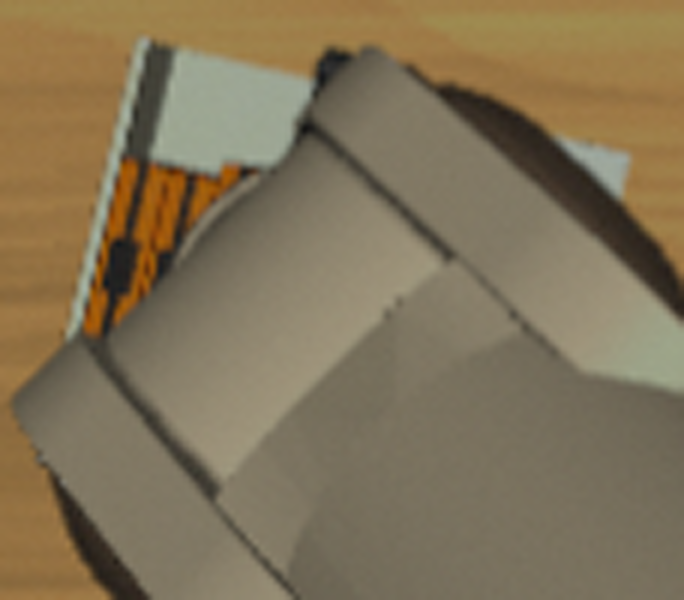

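The arm hides most of the row. The visible tops still start at (130,165). There's no notable force yet, so I keep pushing.

```bash
for i in 1 2 3; do python3 -m crank '[[0,0,0,0.0003,0.001,0,0.02],[0,0,0,0.0003,0.001,0,0.02],[0,0,0,0.0003,0.001,0,0.02]]' >/dev/null;python3 st.py|sed 's/j \[.*\] F/F/'; done
```

```text
t 4.5833 pos [0.5284 0.1934 0.016 ] stand mm [-50.8 -62.9]
tool y in stand [ 0.001 -1.   ] tool z [ 0.148  0.002 -0.989] F [-3.5 -6.3  3.9] op 0.019871230112787356
t 4.8333 pos [0.5286 0.1935 0.0154] stand mm [-50.6 -63. ]
tool y in stand [-0.001 -1.   ] tool z [ 0.143  0.003 -0.99 ] F [ -3.8 -13.3   6.6] op 0.020030449543608397
t 5.0833 pos [0.5288 0.1936 0.0148] stand mm [-50.5 -63.2]
tool y in stand [-0.002 -1.   ] tool z [ 0.138  0.004 -0.99 ] F [ -6.6 -16.9   9.9] op 0.01996251109242671
```

It went firm at x = -50.6. I back off and look.

```bash
python3 -m crank '[[0,0,0,-0.002,-0.008,0,0.02],[0,0,0,-0.004,-0.016,0,0.02],[0,0,0,-0.004,-0.016,0.02,0.02],[0,0,0,0,0,0.04,0.02],[0,0,0,0,0,0.04,0.02],[-0.84,0.2,0,-0.01,-0.04,0,0.02],[-0.84,0.2,0,-0.01,-0.04,0,0.02],[0,0,0,-0.01,-0.04,0,0.02]]' >/dev/null; python3 st.py
python3 - <<'E'
from h import *
crop("top",222,195,114,100,6,"c4.png")
E
```

```text
t 5.75 pos [0.4923 0.0446 0.1185] stand mm [-203.9  -63.5]
tool y in stand [ 0.009 -1.   ] tool z [ 0.001 -0.005 -1.   ] j [ 0.51  0.46 -0.79  2.03  0.45  0.83 -0.78] F [ 1.7  0.4 -0.3] op 0.019735322931772915
```

View pics/c4.png

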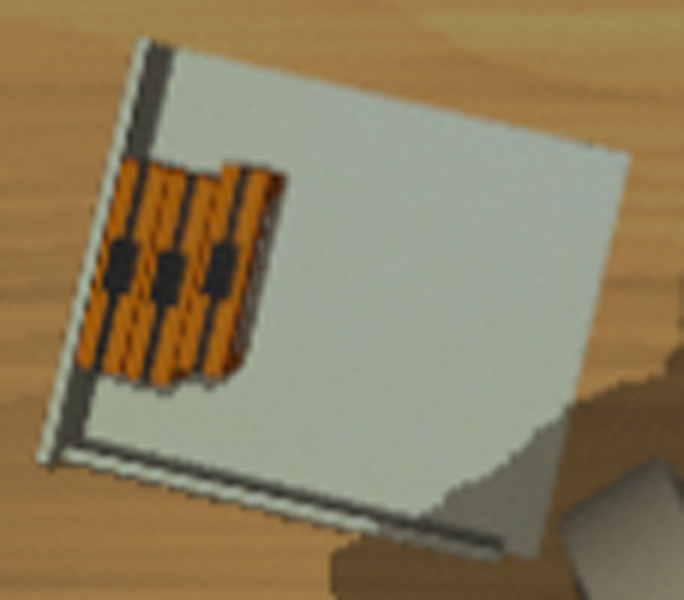

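All three now stand upright: tops from (80,365) to (285,175), with no case side showing. Far ends are staggered at about (128,160), (165,170) and (240,165). Next I turn 90° and push them along the backstop from their far ends.

```bash
python3 -m crank '[[0,0,1,0.0052,0.0091,0,0.006],[0,0,1,0.0052,0.0091,0,0.006],[0,0,1,0.0052,0.0091,0,0.006],[0,0,1,0.0052,0.0091,0,0.006],[0,0,1,0.0052,0.0091,0,0.006],[0,0,1,0.0052,0.0091,0,0.006],[0,0,1,0.0052,0.0091,0,0.006],[0,0,1,0.0052,0.0091,0,0.006],[0,0,1,0.0052,0.0091,0,0.006]]' >/dev/null; python3 st.py;  python3 -m crank '[[0,0,1,0.0052,0.0091,0,0.006],[0,0,1,0.0052,0.0091,0,0.006],[0,0,1,0.0052,0.0091,0,0.006],[0,0,1,0.0052,0.0091,0,0.006],[0,0,1,0.0052,0.0091,0,0.006],[0,0,1,0.0052,0.0091,0,0.006],[0,0,1,0.0052,0.0091,0,0.006],[0,0,1,0.0052,0.0091,0,0.006],[0,0,1,0.0052,0.0091,0,0.006],[0,0,0,0,0,0,0.006]]' >/dev/null; python3 st.py
python3 - <<'E'
from h import *
from numpy import *
O=array([.4795,.2578,0]);x=array([.2396,.9709,0]);y=array([-.9709,.2396,0])
for u,v in((130,158),(170,170),(250,165),(285,175),(85,368),(160,385),(235,378)):
    P=onz("top",(222+u/6-.4,195+v/6-.4),.054)-O;print(round(P@x*1e3,1),round(P@y*1e3,1))
E
```

```text
t 6.55 pos [0.5379 0.1239 0.1164] stand mm [-116.   -88.8]
tool y in stand [ 0.711 -0.703] tool z [ 0.002 -0.    -1.   ] j [ 0.43  0.63 -0.93  1.88  0.62  0.95 -0.24] F [-0.  -0.2 -0.1] op 0.005740035460760987
t 7.3833 pos [0.5848 0.2075 0.1164] stand mm [ -23.6 -114.2]
tool y in stand [1.    0.006] tool z [ 0.004  0.    -1.   ] j [ 0.33  0.81 -1.05  1.71  0.78  1.1   0.36] F [-0.2  0.3  0.5] op 0.005907989018920249
-1.5 -85.7
-13.3 -85.0
-35.1 -91.6
-45.5 -91.2
-2.8 -25.0
-24.7 -25.3
-44.9 -32.2
```

```bash
python3 -m crank '[[0,0,0,0.0002,0.001,-0.035,0.006],[0,0,0,0,0,-0.035,0.006],[0,0,0,0,0,-0.02,0.006],[0,0,0,0,0,-0.01,0.006],[0,0,0,0,0,0,0.006]]' >/dev/null; python3 st.py;  python3 -m crank '[[0,0,0,-0.0029,0.0007,0,0.006],[0,0,0,-0.0029,0.0007,0,0.006],[0,0,0,-0.0029,0.0007,0,0.006],[0,0,0,-0.0029,0.0007,0,0.006],[0,0,0,-0.0019,0.0005,0,0.006],[0,0,0,-0.0019,0.0005,0,0.006],[0,0,0,-0.0019,0.0005,0,0.006],[0,0,0,-0.0019,0.0005,0,0.006],[0,0,0,-0.0019,0.0005,0,0.006]]' >/dev/null; python3 st.py
```

```text
t 7.8 pos [0.5827 0.2047 0.0139] stand mm [ -26.8 -113. ]
tool y in stand [ 1.    -0.001] tool z [-0.002  0.004 -1.   ] j [ 0.27  0.93 -0.94  1.75  0.9   0.97  0.28] F [-0.4  0.3 -0.5] op 0.006295176159773852
t 8.55 pos [0.5634 0.211  0.0164] stand mm [-25.3 -92.6]
tool y in stand [1.    0.001] tool z [ 0. -0. -1.] j [ 0.26  0.91 -0.95  1.79  0.91  0.95  0.25] F [-0.2 -0.2 -0.1] op 0.005789191355702634
```

```bash
python3 -m crank '[[0,0,0,-0.0012,0.0015,0,0.006],[0,0,0,-0.0015,0.0015,0,0.006],[0,0,0,-0.0019,0.0005,0,0.006],[0,0,0,-0.0019,0.0005,0,0.006],[0,0,0,-0.0019,0.0005,0,0.006],[0,0,0,-0.0019,0.0005,0,0.006],[0,0,0,-0.0019,0.0005,0,0.006]]' >/dev/null; python3 st.py; for i in 1 2 3; do python3 -m crank '[[0,0,0,-0.0013,0.0003,0,0.006],[0,0,0,-0.0013,0.0003,0,0.006],[0,0,0,-0.0013,0.0003,0,0.006]]' >/dev/null;python3 st.py|sed 's/j \[.*\] F/F/'; done
```

```text
t 9.1333 pos [0.5509 0.2166 0.0163] stand mm [-22.9 -79.2]
tool y in stand [1.    0.001] tool z [ 0.  0. -1.] j [ 0.26  0.9  -0.95  1.82  0.91  0.94  0.22] F [-0.3 -0.6  0.6] op 0.006067486153784492
t 9.3833 pos [0.5471 0.2174 0.0163] stand mm [-23.1 -75.3]
tool y in stand [1.    0.001] tool z [-0.  0. -1.] F [ 0.4  0.2 -0.6] op 0.005799173149462054
t 9.6333 pos [0.5432 0.2183 0.0163] stand mm [-23.1 -71.4]
tool y in stand [1.    0.001] tool z [ 0.  0. -1.] F [-0.  -0.3 -0.5] op 0.006158413411542032
t 9.8833 pos [0.5418 0.2185 0.0167] stand mm [-23.2 -69.9]
tool y in stand [1. 0.] tool z [ 0.001 -0.004 -1.   ] F [ 8.4 -1.7 -1. ] op 0.006372612781891123
```

Contact with the side wall at y = -69.9, as expected. I push a touch more, then retreat and look.

```bash
python3 -m crank '[[0,0,0,-0.0013,0.0003,0,0.006],[0,0,0,-0.0013,0.0003,0,0.006],[0,0,0,0,0,0,0.006]]' >/dev/null; python3 st.py|sed 's/j \[.*\] F/F/';  python3 -m crank '[[0,0,0,0.008,-0.002,0,0.006],[0,0,0,0.015,-0.0035,0,0.006],[0,0,0,0.015,-0.0035,0,0.006],[0,0,0,0,0,0.04,0.006],[0,0,0,0,0,0.04,0.006],[0,0,0,0,0,0.04,0.006],[0,0,0,0,-0.04,0.02,0.006],[0,0,0,0,-0.04,0.02,0.006],[0,0,0,0,-0.04,0,0.006],[0,0,0,0,-0.04,0,0.006],[0,0,0,0,-0.04,0,0.006],[0,0,0,0,-0.04,0,0.006]]' >/dev/null; python3 st.py
python3 - <<'E'
from h import *
crop("top",222,195,114,100,6,"c5.png")
crop("side",260,190,140,115,5,"s5.png")
E
```

```text
t 10.1333 pos [0.5418 0.2184 0.0173] stand mm [-23.4 -69.9]
tool y in stand [ 1.    -0.001] tool z [ 0.001 -0.007 -1.   ] F [10.2 -3.  -2.2] op 0.0057926439818053715
t 11.1333 pos [ 0.574  -0.0253  0.1736] stand mm [-252.2 -159.6]
tool y in stand [1.    0.002] tool z [ 0.     0.001 -1.   ] j [ 0.82  0.7  -1.16  1.78  0.71  1.15  0.76] F [ 0.5  0.8 -0.7] op 0.005921177485268122
```

View pics/c5.png

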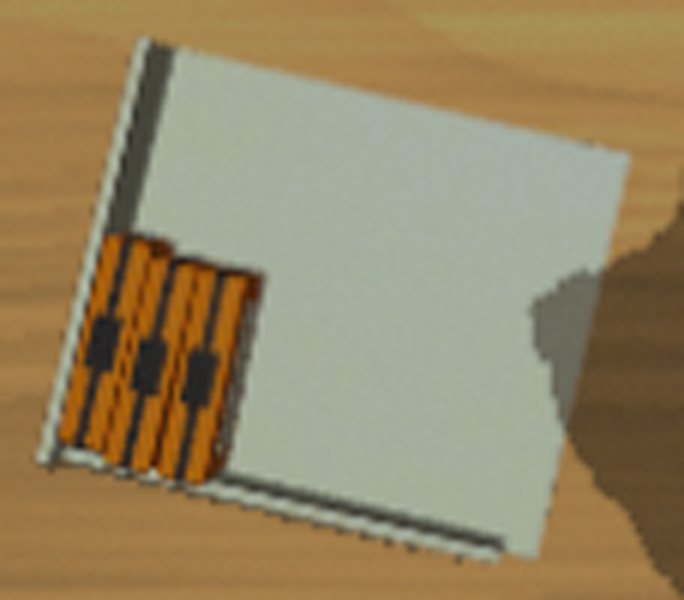

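View pics/s5.png

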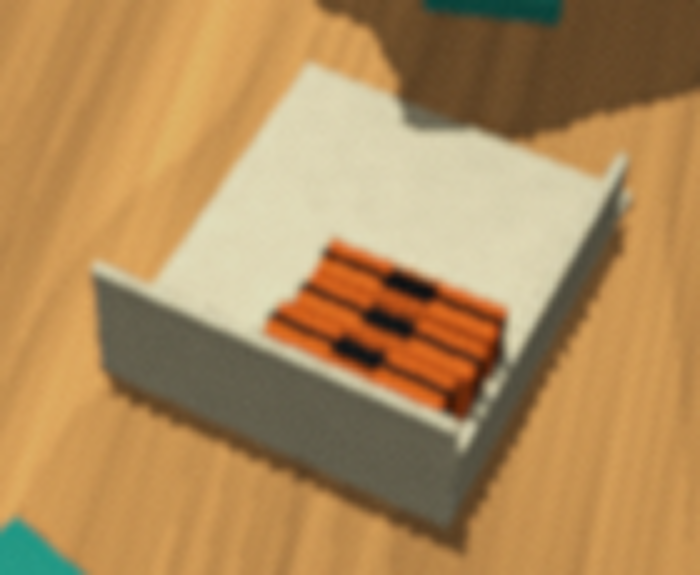

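Run:
```python
from h import *
O=np.array([.4795,.2578,0]);x=np.array([.2396,.9709,0]);y=np.array([-.9709,.2396,0])
im=cv2.resize(read_camera("top")[195:295,222:336],None,fx=6,fy=6,interpolation=cv2.INTER_CUBIC)
h=cv2.cvtColor(im,cv2.COLOR_RGB2HSV);m=((h[...,0]<17)&(h[...,1]>190)&(h[...,2]>90))|(h[...,2]<45)
v,u=np.nonzero(m)
P=np.array([[(q:=onz("top",(222+a/6-.4,195+b/6-.4),.054)-O)@x*1e3,q@y*1e3] for a,b in zip(u[::3],v[::3])])
for a in range(-50,2,3):
    s=P[(P[:,0]>a)&(P[:,0]<=a+3)&(P[:,1]>-100)&(P[:,1]<8)]
    if len(s)>10: print(a,len(s),np.round(np.percentile(s[:,1],[1,99]),1))
```

```text
Traceback (most recent call last):
  File "h.py", line 8, in onz
    o,d=ray(n,uv);return o+d*(z-o[2])/d[2]
        ~~~^^^^^^
  File "h.py", line 4, in ray
    c=calibration(n);T=np.array(c["cam_to_world"])
ValueError: time passes only in moves, steps and waits
```

Run:
```python
from h import *
O=np.array([.4795,.2578,0]);x=np.array([.2396,.9709,0]);y=np.array([-.9709,.2396,0])
# points read from the last top crop, at case-top height: far and near ends
for n,u,v in (("back far",108,235),("back far",130,237),("step",165,242),("mid far",180,260),("front far",250,272),("back near",65,440),("back near",95,450),("mid near",115,468),("mid near",145,470),("front near",170,478),("front near",205,484)):
    P=onz("top",(222+u/6-.4,195+v/6-.4),.054)-O;print(n,np.round([P@x*1e3,P@y*1e3],1))
```

```text
back far [ -0.4 -63.1]
back far [ -6.7 -64. ]
step [-16.7 -64.9]
mid far [-22. -61.]
front far [-42.2 -62.3]
back near [-1.9 -3.8]
back near [-10.9  -3.1]
mid near [-17.6   0.5]
mid near [-26.  -1.]
front near [-33.5  -0.4]
front near [-43.5  -1.1]
```

Both views show the three cases upright and flush: back about 4 mm short of the side wall, middle and front within 1 mm, and the front face about 43 mm from the backstop. The gripper is clear, so I hand in.

```bash
python3 -c "
from plant import *
print(hand_in())"
```

```text
the job is handed in; nothing more can be done
None
```

I handed the job in at about 11 s: all three orange cases stand upright against the backstop, the back one about 4 mm from the side wall and the other two about 1 mm, and the gripper is clear; no verdict came back.

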